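# Press the lot tag home in the tag reader and hold it

## Robot

A 6-joint arm with a two-finger parallel gripper is mounted at the origin on the work surface. World frame = base frame: x ahead of the robot, y to its left, z up, the work surface at z = 0. Lengths are in mm, angles in rad, forces in N, time in s.
With the tool pointing down it reaches from about 350 to 725 mm from the base axis. Payload 6 kg.
Tool frame: the origin (TCP) lies at the very end of the fingers, on their centre line; the grasp point (between the pads) lies 19 mm behind it; x points along the fingers, z is the direction in which the jaws open and shut, and the axes are right-handed (so a half turn about x gives the same grasp; the last joint's range is limited). The gripper opens to 85 mm and grips with 20 to 120 N. Pads are 22 mm wide; open, the fingers measure 114 mm over their backs; the gripper's body (76 mm by 85 mm) begins 54 mm behind the grasp point. The pads swing forward as they close: fully open they stand 13 mm farther back than shut.
Start: joints at [-0.8, 0.04, 0.085, 0, -1.615, -0.334], TCP at [253.831, -543.639, 231.261] pointing down, gripper open.
Joint ranges: [-2.56, 2.56], [-1.29, 2.01], [-1.08, 1.49], [-3.29, 1.98], [-2.81, -0.18], [-2.99, 2.99]. Speed limits (rad/s): [2.57, 2.57, 3.01, 3.14, 3.14, 3.14].

## Interface

Orientations are given as a unit quaternion [w, x, y, z].
In Python, from cell import ctrl gives the robot as it stands. Calls block until the motion is done:
- ctrl.move_pose(position, orientation): joint-space move of the TCP to a pose.
- ctrl.move_linear(position, attitude=None, v=150, contact_N=None): straight line of the TCP; attitude=None keeps the orientation; v is the mean speed in mm/s. With contact_N (N) it stops when the force on the tool has changed by that much, and returns True; else False.
- ctrl.move_j(angles): joint-space move.
- ctrl.command_gripper(opening): finger opening in mm; the grip force is fixed at half the most; returns when the fingers have stopped.
- ctrl.dwell(seconds).
- ctrl.ik(position, orientation): joint angles nearest the present ones, or None.
- ctrl.capture(name): name is "scene" or "top" or "wrist"; returns a dict with "image" (384x512x3 uint8, red, green, blue), "mtx" (3x3 intrinsics, pixels), "camera_from_world" (4x4, takes a point from world to camera coordinates). Camera axes: x right, y down, z forward; pixel columns grow to the right and rows downward; lengths in mm; the calibration is good to about 2 mm. A picture is of the moment at which its call begins. There is no depth.
A pose or a line that the arm cannot do raises ctrl.MotionError and nothing moves.
- ctrl.job_done(): hands the job in, once; it reports no verdict.
Readings, each from a call of its own:
- ctrl.get_time(): time.
- ctrl.get_joint_positions(): joint angles.
- ctrl.get_joint_vel(): joint speeds.
- ctrl.get_effort(): joint torques, N m.
- ctrl.get_eef_pos(): TCP position.
- ctrl.get_tool_rot(): TCP orientation.
- ctrl.get_force(): force on the tool from outside, world axes, zero at the start.
- ctrl.get_torque(): the same for the moment, N m.
- ctrl.get_opening(): finger opening in mm.
Only numpy, scipy, OpenCV 4.12 (cv2) and the standard library are available. Lean on these libraries where they do the work, as an engineer would, in place of code of your own. Each camera call takes 0.05 s, during which the arm holds its last target.

## Task

Take the red label holder out of the black rack and push it down, upright, into the slot behind the blue lip of the tag reader until the sprung contact bar underneath is pressed fully down; feel for the stop and do not ram it. The spring pushes the holder back out, so keep hold of it and keep it pressed fully home: the program finishes while still holding it there. Leave the other two label holders and everything else on the table where they are.

Things in the scene. Friction and masses are not known exactly. Their poses are not given: they have to be found in the camera images.
- red_tag_grip (a point): Centre of the grip tab of the RED label holder (60 g), the one to use: a plate 70 wide (y) x 6 thick (x) x 62 tall, with a tab 24 (y) x 14 (x) x 48 tall centred on its top edge, 110 tall in all; both faces alike, each with a white label. Point is 88 mm above the lower edge, 22 below the tab's top. z is up along the holder. Starts upright in one of the rack's three slots.
- red_tag_foot (a point): Middle of the red holder's lower edge, 88 mm straight below its grip point; same axes.
- green_tag_grip (a point): Centre of the grip tab of the green label holder, same shape, in another slot of the rack. Leave it there.
- blue_tag_grip (a point): Centre of the grip tab of the blue label holder, same shape, in another slot of the rack. Leave it there.
- rack: Fixed black rack block 190 (x) x 105 (y) x 32 tall, origin under its centre. Three slots, each 72 (y) x 8 (x) and 22 deep, lie side by side 60 mm apart along its x (at -60, 0, +60 mm), one holder upright in each, in any order; the holders' lower edges rest 10 mm above the table.
- reader: Tag reader, fixed: a white box with a dark screen on top, 130 deep (x) x 170 wide (y) x 54 tall, origin under its centre. Along its front (-x side, towards the robot) runs a blue lip 6 mm thick, 50 tall; its flared edge leans outwards up to about 62 mm above the table. The slot is between lip and white box.
- slot_mouth (a point): Middle of the reader's slot at the lip's height, 50 mm above the table. The slot is open to above, 10 mm wide (x) and 76 long (y), with flared ends: room for the holder's plate with 2 mm before and behind and 3 mm at each end. x points from the lip to the white box, y along the slot, z up.
- slot_home (a point): Where the middle of the holder's lower edge is when fully home: in the middle of the slot, 30 mm below slot_mouth and 20 mm above the table. Same axes as slot_mouth.
- contact_bar (a joint): Travel in m of the brass contact bar on the slot's floor: 0 = up (its top 22 mm below the lip's top, 28 mm above the table), 0.008 = fully down on its stop. A spring pushes it up with 3 N at first and about 8 N when fully down; it springs back when let go.
- board: Loose green circuit board 100 x 140 x 4 mm lying flat; bystander. Origin under its centre.
- cleaner: White bottle 56 mm across, 150 tall; bystander. Origin under its centre.
- paste_jar: Green jar 60 mm across, 60 tall; bystander. Origin under its centre.
- loupe: Black magnifier, round, 48 mm across, 45 tall; bystander. Origin under its centre.
- brush: Small cleaning brush lying on the table; bystander.
Not all that is in view belongs to the job. What is shaped like the part that bears red_tag_grip but yellow is not meant.

How it is judged:
By the outcome, as a careful person would: the job done as asked, in the order asked, and still so for the second after the job is handed in, while the arm keeps its last pose, push and grip.
It also fails if it takes over 42 s, if anything falls off the work surface, if the arm or the gripper's body presses on something with over 40 N, if the wrist force passes 120 N, or if a joint passes its speed limit or range.

## Working session

There is one attempt and no reset: what is moved stays moved. The work goes in short steps, each a Python script; the robot and the scene stay as the last script left them, time stands still between calls to the robot, and variables do not carry over. Pictures are saved under pics/ and viewed, and the job is handed in when it is done.

```bash
ls; mkdir -p pics; python3 - <<'E'
from cell import ctrl
import cv2
for n in ("scene","top","wrist"):
    c=ctrl.capture(n); cv2.imwrite(f"pics/{n}0.png",c["image"][:,:,::-1])
    print(n,c["mtx"].tolist(),c["camera_from_world"].round(4).tolist())
print(ctrl.get_time(),ctrl.get_tool_rot(),ctrl.get_opening())
E
```

```text
pics
scene [[405.50882688525576, 0.0, 255.73576836135467], [0.0, 405.50882688525576, 189.5578374092228], [0.0, 0.0, 1.0]] [[0.7242, 0.6895, -0.0158, -437.6586], [0.4407, -0.4802, -0.7584, -175.9158], [-0.5305, 0.5422, -0.6516, 1805.6869], [0.0, 0.0, 0.0, 1.0]]
top [[349.2954622399792, 0.0, 251.6172342721918], [0.0, 349.2954622399792, 192.41801544143422], [0.0, 0.0, 1.0]] [[-0.0245, -0.9996, 0.0152, 20.1115], [-0.9898, 0.0221, -0.1405, 581.3928], [0.1401, -0.0185, -0.99, 1176.7139], [0.0, 0.0, 0.0, 1.0]]
wrist [[285.0581267561512, 0.0, 258.39624555667996], [0.0, 285.0581267561512, 189.91108991140064], [0.0, 0.0, 1.0]] [[-0.4244, 0.9055, 0.0021, 599.0243], [0.867, 0.4057, 0.2892, -36.575], [0.261, 0.1246, -0.9573, 379.7496], [0.0, 0.0, 0.0, 1.0]]
0.15 [ 0.37999398 -0.59603997  0.37955155  0.59689324] 85.24618376505373
```

View pics/scene0.png

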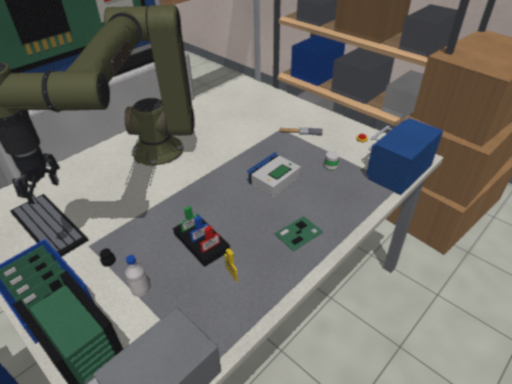

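View pics/top0.png

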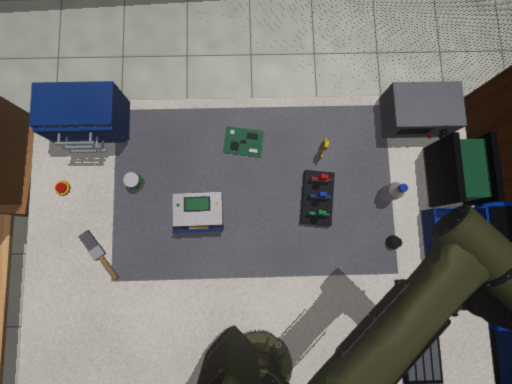

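View pics/wrist0.png

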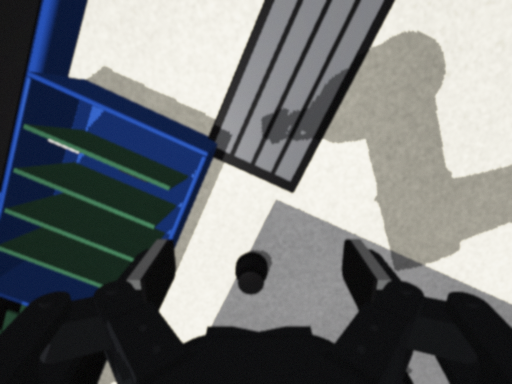

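The rack is at about (318,198) in the top view, with red the farthest holder at (320,179). The reader is at (198,213) with its lip at row 229. The yellow decoy is at (323,150). Next I'll write helpers and zoom in.

```bash
cat > h.py <<'E'
import numpy as np, cv2
def save(c,name,box=None,s=1):
    im=c["image"][:,:,::-1]
    if box: x0,y0,x1,y1=box; im=im[y0:y1,x0:x1]
    im=cv2.resize(im,None,fx=s,fy=s,interpolation=cv2.INTER_CUBIC); cv2.imwrite(f"pics/{name}.png",im)
def proj(c,P):
    P=np.atleast_2d(P); T=c["camera_from_world"]; q=(P@T[:3,:3].T+T[:3,3])@c["mtx"].T
    return q[:,:2]/q[:,2:]
def onz(c,uv,z):
    T=c["camera_from_world"]; R=T[:3,:3]; o=-R.T@T[:3,3]
    d=R.T@np.linalg.inv(c["mtx"])@np.array([uv[0],uv[1],1.]); return o+d*(z-o[2])/d[2]
def tri(cs,uvs):
    A=[];b=[]
    for c,uv in zip(cs,uvs):
        T=c["camera_from_world"]; R=T[:3,:3]; o=-R.T@T[:3,3]
        d=R.T@np.linalg.inv(c["mtx"])@np.array([uv[0],uv[1],1.]); d/=np.linalg.norm(d)
        M=np.eye(3)-np.outer(d,d); A.append(M); b.append(M@o)
    return np.linalg.lstsq(np.vstack(A),np.hstack(b),rcond=None)[0]
E
python3 - <<'E'
from cell import ctrl
from h import *
t=ctrl.capture("top"); s=ctrl.capture("scene")
save(t,"top_rack",(280,130,360,240),5); save(t,"top_reader",(155,180,245,245),7); save(s,"scene_rack",(160,195,250,290),6)
for p,z in (((320,179),110),((318,198),32),((198,213),54)): print(onz(t,p,z).round(1))
E
```

```text
[ 611.8 -219.9  110. ]
[ 558.  -226.4   32. ]
[513.  191.4  54. ]
```

View pics/top_rack.png

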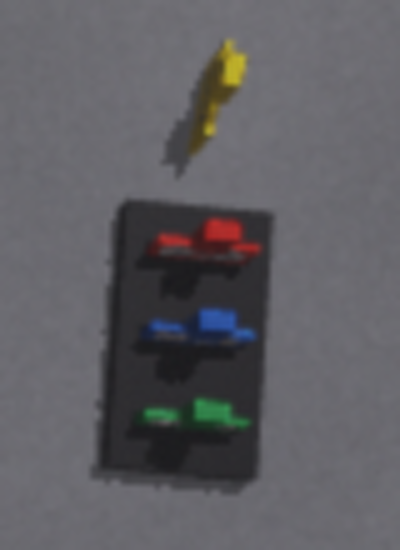

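View pics/top_reader.png

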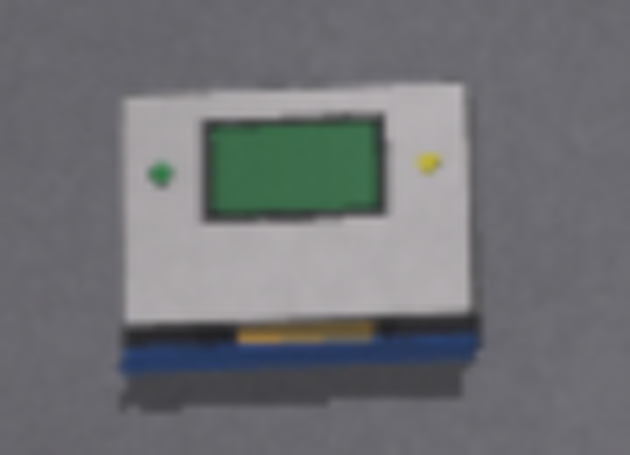

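View pics/scene_rack.png

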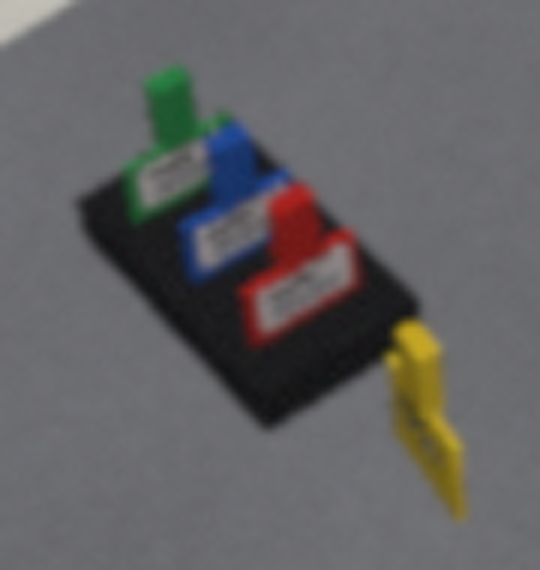

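Red stands upright farthest from the robot: tab at (324,176) in the top view, with blue and then green in front of it. The reader slot has its brass bar at about (199,228), and the lip faces the robot. I'll work out the wrist-camera geometry and plan the viewing poses.

```bash
cat >> h.py <<'E'
from scipy.spatial.transform import Rotation as Rn
def quat(yaw,flip=1):
    "tool x down, tool z = flip*(cos yaw, sin yaw,0)"
    z=flip*np.array([np.cos(yaw),np.sin(yaw),0]); x=np.array([0,0,-1.]); y=np.cross(z,x)
    return Rn.from_matrix(np.c_[x,y,z]).as_quat(scalar_first=True)
E
python3 - <<'E'
from cell import ctrl
from h import *
c=ctrl.capture("wrist"); T=c["camera_from_world"]
q=ctrl.get_tool_rot(); Rt=Rn.from_quat(q,scalar_first=True).as_matrix(); print(Rt.round(3)); p=ctrl.get_eef_pos()
cp=-T[:3,:3].T@T[:3,3]; print("cam in tool",(Rt.T@(cp-p)).round(1),"axes in tool\n",(Rt.T@T[:3,:3].T).round(3))
for P in ((560,-200,250),(515,130,250),(611,-220,80),(450,190,120)):
  for f in (1,-1):
    j=ctrl.ik(P,quat(-0.03,f)); print(P,f,None if j is None else np.round(j,2))
E
```

```text
[[-0.    -0.906 -0.423]
 [ 0.001 -0.423  0.906]
 [-1.     0.     0.001]]
cam in tool [-142.3   74.     0. ] axes in tool
 [[-0.001 -0.289  0.957]
 [ 0.002 -0.957 -0.289]
 [ 1.     0.001  0.001]]
(560, -200, 250) 1 None
(560, -200, 250) -1 [-0.01  0.03  0.11  0.   -1.65 -0.02]
(515, 130, 250) 1 [ 0.63 -0.14 -0.06  0.   -1.66  2.49]
(515, 130, 250) -1 [ 0.63 -0.14 -0.06  0.   -1.66 -0.66]
(611, -220, 80) 1 None
(611, -220, 80) -1 [-0.04  0.2  -0.01  0.   -1.35  0.01]
(450, 190, 120) 1 [ 0.81 -0.25 -0.39  0.   -1.44  2.3 ]
(450, 190, 120) -1 [ 0.81 -0.25 -0.39  0.   -1.44 -0.84]
```

```bash
cat > shot.py <<'E'
import sys,pickle
from cell import ctrl
from h import *
def shot(P,yaw,name):
    ctrl.move_pose(P,quat(yaw,-1)); 
    c=ctrl.capture("wrist"); save(c,name,None,1.56); pickle.dump(c,open(name+".pkl","wb")); print(name,ctrl.get_time(),ctrl.get_eef_pos())
E
python3 - <<'E'
from shot import *
shot((545,-165,215),-0.03,"rA"); shot((635,-165,215),-0.03,"rB")
E
```

```text
rA 2.0917 [ 544.75818284 -165.9170578   215.08054071]
rB 2.5917 [ 634.82984163 -165.77200993  214.56452281]
```

View pics/rA.png

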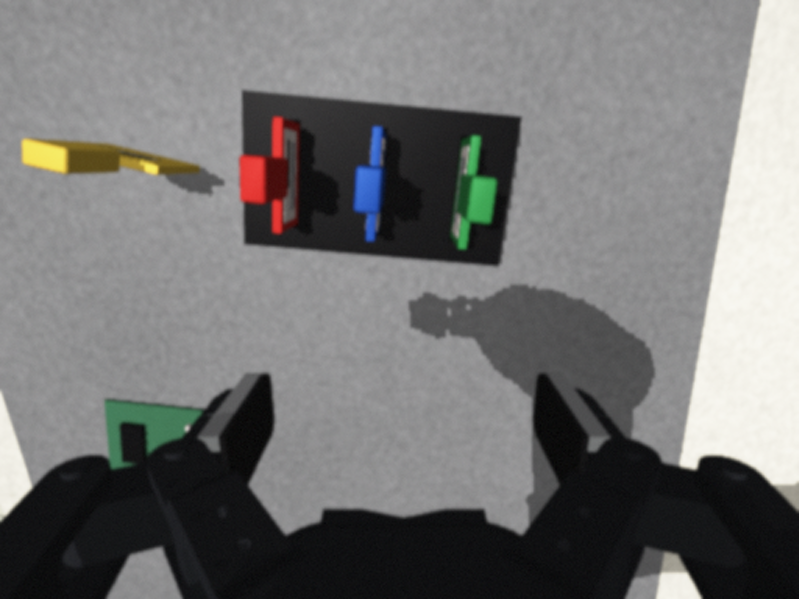

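View pics/rB.png

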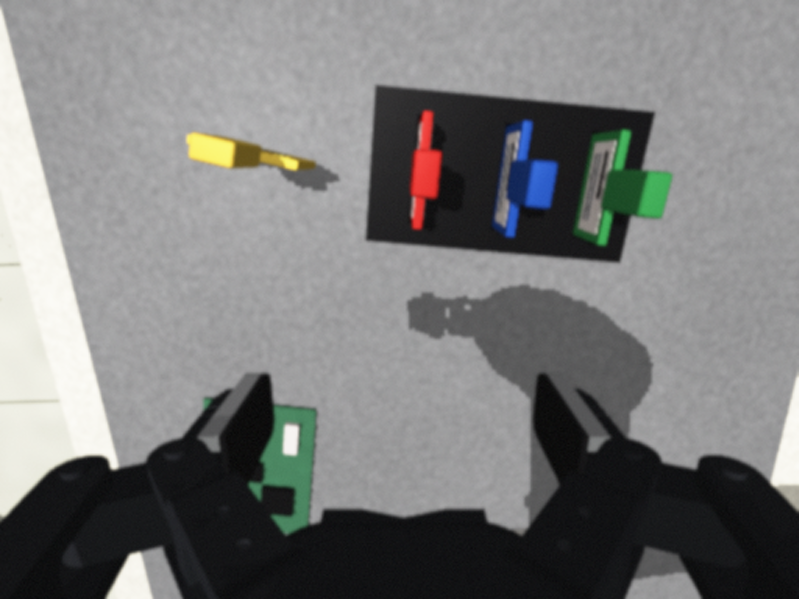

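Both wrist views show the rack clearly. The red holder is at A (265,178) and B (425,172) in the 1.56x pictures, upright, with the rack turned a few degrees. I'll fit its pose by matching silhouettes in both views.

```bash
cat >> h.py <<'E'
from scipy.optimize import minimize
def box(x0,x1,y0,y1,z0,z1): return np.array([[x,y,z] for x in(x0,x1) for y in(y0,y1) for z in(z0,z1)],float)
PLATE=lambda zb:box(-3,3,-35,35,zb,62); TAB=box(-7,7,-12,12,62,110)
S=8
def render(c,p,zb):
    m=np.zeros((384*2,512*2),np.uint8)  # 2x supersampled, subpixel shift
    R=Rn.from_euler('z',p[3]).as_matrix()
    for B in (PLATE(zb),TAB):
        uv=proj(c,B@R.T+p[:3]); uv=(uv+0.5)*2-0.5
        h=cv2.convexHull(uv.astype(np.float32))
        cv2.fillConvexPoly(m,np.round(h*16).astype(np.int32),255,cv2.LINE_AA,4)
    return cv2.resize(m,(512,384),interpolation=cv2.INTER_AREA)/255.
def redmask(c,box=None):
    im=c["image"].astype(int); r,g,b=im[...,0],im[...,1],im[...,2]
    m=((r>70)&(r>2*g)&(r>2*b)).astype(np.uint8)
    if box: k=np.zeros_like(m); x0,y0,x1,y1=box; k[y0:y1,x0:x1]=1; m*=k
    cs,_=cv2.findContours(m,cv2.RETR_EXTERNAL,cv2.CHAIN_APPROX_NONE); o=np.zeros_like(m)
    cv2.drawContours(o,[max(cs,key=cv2.contourArea)],-1,1,-1); return o
def fit(cs,ms,p0,zb):
    f=lambda p:sum(((render(c,p,zb)-m)**2).sum() for c,m in zip(cs,ms))
    best=None
    for d in (0,3,-3):
        q=np.array(p0,float); q[:2]+=d
        sim=np.vstack([q]+[q+np.eye(4)[i]*[4,4,5,.06][i] for i in range(4)])
        r=minimize(f,q,method='Nelder-Mead',options=dict(initial_simplex=sim,xatol=.01,fatol=.01,maxiter=600))
        if best is None or r.fun<best.fun: best=r
    return best
E
python3 - <<'E'
from h import *
import pickle
cs=[pickle.load(open(n+".pkl","rb")) for n in("rA","rB")]
ms=[redmask(c) for c in cs]; print([m.sum() for m in ms])
r=fit(cs,ms,[610,-222,10,-0.03],22); print(r.x.round(3),r.fun)
for i in (0,1): print(i,fit(cs[i:i+1],ms[i:i+1],r.x,22).x.round(3))
for n,c,m in zip("AB",cs,ms):
    im=c["image"][:,:,::-1].copy(); k=(render(c,r.x,22)>.5).astype(np.uint8)
    im=cv2.resize(im[40:190,130:330],None,fx=4,fy=4); k=cv2.resize(k[40:190,130:330],None,fx=4,fy=4)
    cv2.drawContours(im,cv2.findContours(k,0,1)[0],-1,(255,255,0),1); cv2.imwrite(f"pics/fit{n}.png",im)
# yaw from long lines
E
```

```text
[np.uint64(1258), np.uint64(955)]
[ 6.20880e+02 -2.33399e+02  1.17640e+01 -1.20000e-01] 712.0306497500961
0 [ 6.29072e+02 -2.32769e+02 -1.58070e+01 -1.23000e-01]
1 [ 6.20787e+02 -2.33426e+02  1.21530e+01 -1.21000e-01]
```

View pics/fitA.png

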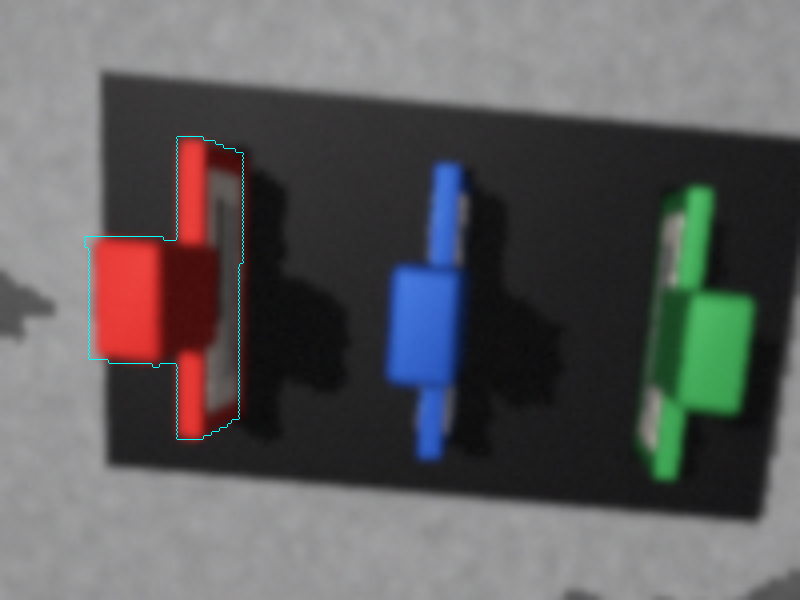

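View pics/fitB.png

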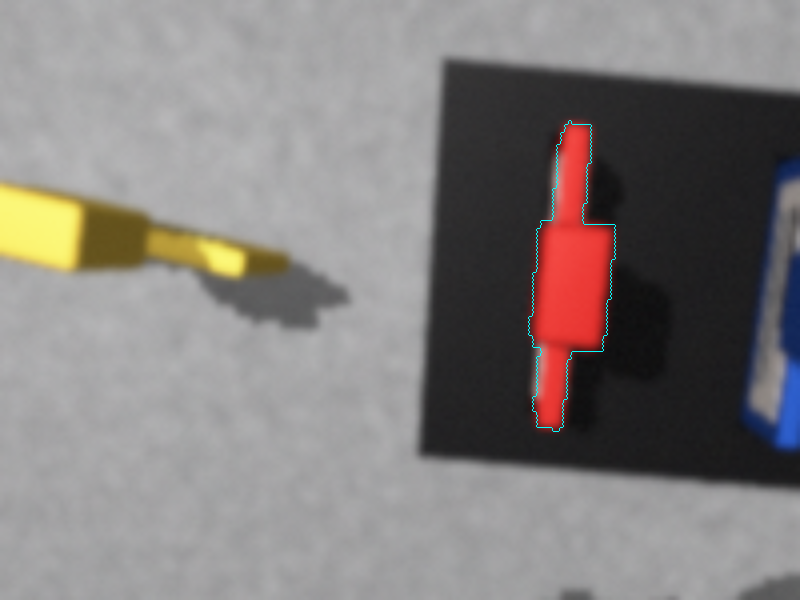

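```bash
cat > fitred.py <<'E'
from h import *
def redmask2(c):
    im=c["image"].astype(int); r,g,b=im[...,0],im[...,1],im[...,2]
    m=((r>45)&(r>1.7*g)&(r>1.7*b)).astype(np.uint8)
    n,l,st,_=cv2.connectedComponentsWithStats(m); k=1+np.argmax(st[1:,4])
    x,y,w,h=st[k,:4]; sub=np.zeros_like(m); sub[y-6:y+h+6,x-12:x+w+12]=m[y-6:y+h+6,x-12:x+w+12]
    # label: bright pixels adjacent
    lab=((r>75)&(abs(r-b)<60)).astype(np.uint8); box=np.zeros_like(m); box[y:y+h,x:x+w+3]=1
    return cv2.morphologyEx(sub|(lab&box),cv2.MORPH_CLOSE,np.ones((3,3),np.uint8))
E
python3 - <<'E'
from fitred import *
import pickle
cs=[pickle.load(open(n+".pkl","rb")) for n in("rA","rB")]
ms=[redmask2(c) for c in cs]; print([m.sum() for m in ms])
r=fit(cs,ms,[620,-233,10,-0.12],22); print(r.x.round(3),r.fun)
c=cs[0]; print("rack corners at z32", [onz(c,((u/4)+130-.375,(v/4)+40-.375),32).round(1)[:2].tolist() for u,v in((102,73),(107,465),(760,520))])
p=r.x.copy(); R=Rn.from_euler('z',p[3]).as_matrix(); c=cs[0]
from cell import ctrl
for n in("top","scene"):
    t=ctrl.capture(n); print(n,proj(t,p[:3]+R@[0,0,110]))
    save(t,n+"1",(280,130,360,240) if n=="top" else (160,195,250,290),5)
E
```

```text
[np.uint64(1948), np.uint64(1081)]
[ 6.20699e+02 -2.33239e+02  1.01780e+01 -1.19000e-01] 527.7093425605536
rack corners at z32 [[648.9, -288.7], [661.4, -185.6], [472.9, -163.7]]
top [[324.54268859 175.68781862]]
scene [[207.62094114 227.33613689]]
```

View pics/scene1.png

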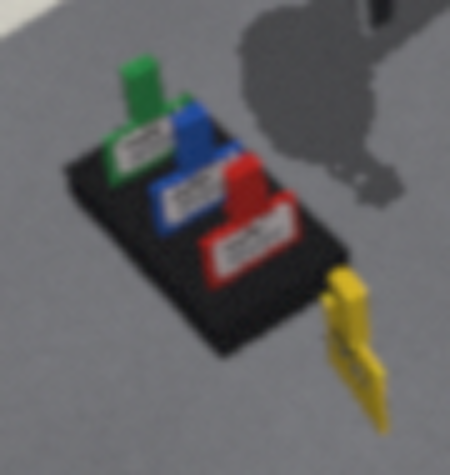

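The fit agrees with the top and scene views: predicted tab top (324.5,175.7) in top and (207.6,227.3) in scene, both on the tab. Foot z is 10.2 and yaw -0.119. Next I'll view the reader from two places.

```bash
python3 - <<'E'
from shot import *
shot((430,250,215),0.0,"dA"); shot((500,250,215),0.0,"dB")
E
```

```text
dA 4.4333 [430.50192542 249.46210568 215.01310496]
dB 4.8667 [500.46095212 249.27131784 214.38485832]
```

View pics/dA.png

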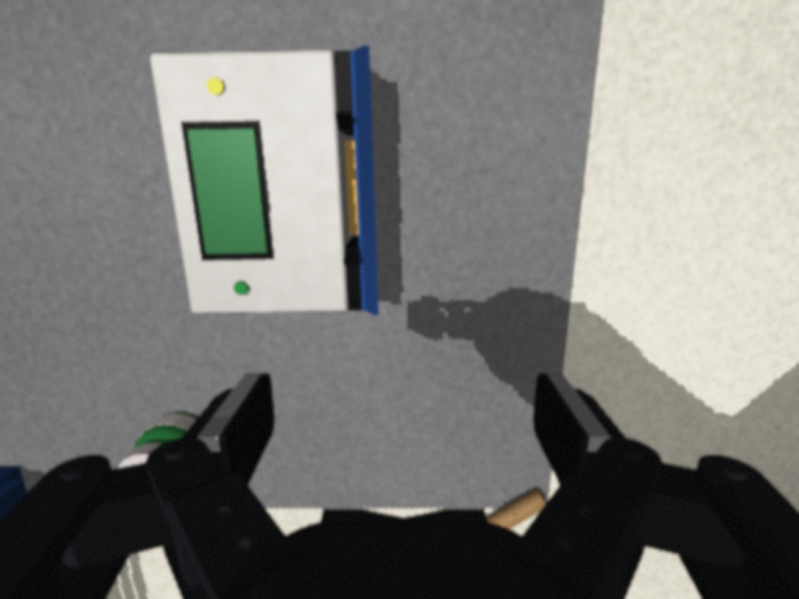

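View pics/dB.png

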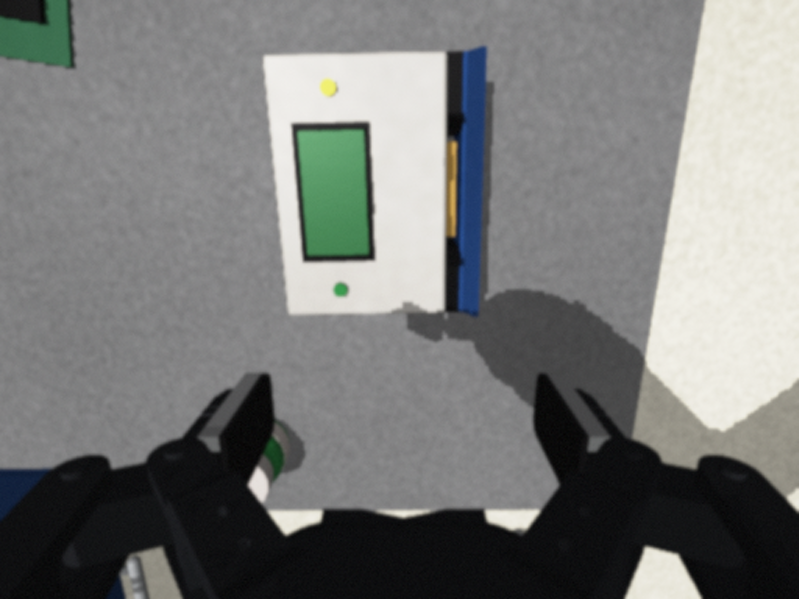

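```bash
python3 - <<'E'
from h import *
import pickle
a,b=[pickle.load(open(n+".pkl","rb")) for n in("dA","dB")]
save(a,"dAz",(195,20,255,210),4); save(b,"dBz",(265,20,325,210),4)
i1=cv2.imread("pics/dAz.png");i2=cv2.imread("pics/dBz.png");cv2.imwrite("pics/dz.png",cv2.resize(np.hstack([i1,i2]),None,fx=.78,fy=.78))
def mm(p):return (p[0]+.5)/1.56-.5,(p[1]+.5)/1.56-.5
for n,pa,pb in(("NE(+x,-y)",(151,55),(264,56)),("NW(front,-y)",(332,52),(445,53)),("front,+y",(347,310),(445,311)),("back,+y",(191,312),(289,314)),("yellow",(216,86),(328,88)),("green",(241,288),(341,289)),("lip -y out",(369,46),(486,47)),("lip +y out",(378,314),(478,314))):
    print(n,tri((a,b),(mm(pa),mm(pb))).round(1),onz(a,mm(pa),54).round(1)[:2],onz(b,mm(pb),54).round(1)[:2])
E
```

```text
NE(+x,-y) [585.8 112.6  51.9] [584.7 113.1] [585.2 112.9]
NW(front,-y) [474.4 110.5  49.6] [473.8 111.4] [474.8 111.4]
front,+y [470.6 277.4  54.3] [470.6 277.7] [470.5 277.2]
back,+y [581.8 278.4  56.6] [583.1 279.3] [582.5 279.3]
yellow [547.1 130.6  53.7] [547.  130.5] [547.1 130.8]
green [544.  260.2  57.1] [545.2 261.3] [544.4 260.7]
lip -y out [450.8 109.2  58.7] [451.1 108.1] [450.  108.1]
lip +y out [447.9 277.8  60.8] [448.3 280.8] [446.7 279.6]
```

View pics/dz.png

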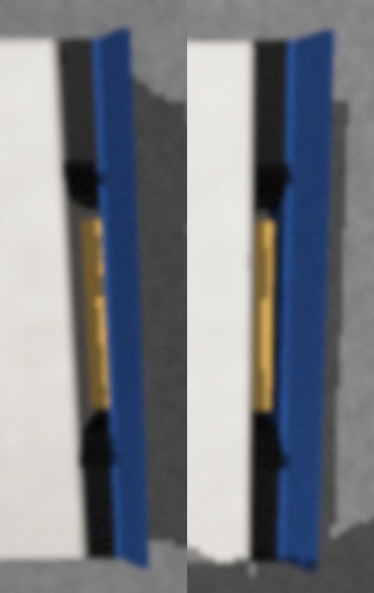

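```bash
python3 - <<'E'
from h import *
import pickle
a,b=[pickle.load(open(n+".pkl","rb")) for n in("dA","dB")]
def m(p,B): return (((p[0]-(187 if B else 0)+.5)/3.12-.5+(265 if B else 195)),((p[1]+.5)/3.12-.5+20))
def q(n,pa,pb,zs):
    A=m(pa,0);B=m(pb,1); print(n,"tri",tri((a,b),(A,B)).round(1),*[(z,onz(a,A,z).round(1)[:2].tolist(),onz(b,B,z).round(1)[:2].tolist()) for z in zs])
q("white mid",(76,315),(252,315),(54,))
q("white top",(57,45),(252,45),(54,))
q("white bot",(86,550),(251,550),(54,))
q("lip in -y",(93,45),(287,45),(50,54,62)); q("lip in mid",(106,315),(276,315),(50,))
q("lip in +y",(114,550),(276,550),(50,))
q("lip band -y",(102,45),(292,45),(50,54,62)); q("lip out mid",(139,315),(326,315),(62,))
q("guide -y out",(68,163),(270,163),(50,54)); q("guide +y out",(98,467),(268,467),(50,54))
q("guide -y in",(85,208),(262,208),(50,28)); q("guide +y in",(95,410),(262,410),(50,28))
q("brass -y",(88,217),(262,217),(28,)); q("brass +y",(98,412),(262,412),(28,))
E
```

```text
white mid tri [471.7 192.5  47.9] (54, [470.9, 192.6], [472.3, 191.7])
white top tri [474.1 111.1  50.4] (54, [473.5, 112.2], [474.4, 111.6])
white bot tri [470.5 274.   54.1] (54, [470.5, 274.7], [470.5, 273.4])
lip in -y tri [463.1 110.8  48.8] (50, [463.0, 111.4], [463.2, 110.8]) (54, [462.5, 112.2], [463.7, 111.6]) (62, [461.7, 113.9], [464.7, 113.3])
lip in mid tri [462.5 193.   38.6] (50, [461.3, 192.8], [463.9, 192.0])
lip in +y tri [460.9 275.6  49.3] (50, [460.9, 276.0], [461.1, 274.8])
lip band -y tri [460.8 109.7  43.3] (50, [460.2, 111.4], [461.7, 110.8]) (54, [459.8, 112.2], [462.2, 111.6]) (62, [459.0, 113.9], [463.2, 113.3])
lip out mid tri [449.4 191.7  63. ] (62, [449.4, 192.1], [449.2, 191.3])
guide -y out tri [469.5 146.9  69.3] (50, [472.1, 145.3], [467.4, 144.6]) (54, [471.6, 145.7], [467.8, 145.0])
guide +y out tri [465.3 243.8  53.4] (50, [465.7, 245.1], [464.9, 244.0]) (54, [465.2, 244.2], [465.4, 243.1])
guide -y in tri [468.5 158.   39.3] (50, [467.2, 158.9], [469.6, 158.2]) (28, [469.8, 157.7], [467.3, 156.9])
guide +y in tri [466.9 225.5  43.3] (50, [466.1, 224.9], [467.6, 223.9]) (28, [468.7, 228.4], [465.2, 227.4])
brass -y tri [468.  160.6  35.5] (28, [468.9, 160.7], [467.2, 159.9])
brass +y tri [466.4 226.9  38.7] (28, [467.6, 229.2], [465.2, 228.1])
```

Slot centre comes out at about (467.2, 194.3) with yaw 0.021. Guides, brass bar and box edges agree within about 1.5 mm. Now I'll grasp red.

```bash
python3 - <<'E'
from shot import *
q=quat(-0.119,-1); x,y=620.7,-233.2
ctrl.command_gripper(45)
ctrl.move_pose((x,y,200),q); print(ctrl.get_time(),ctrl.get_eef_pos(),ctrl.get_opening(),ctrl.get_force())
c=ctrl.capture("wrist"); save(c,"pre",None,1.56)
ctrl.move_linear((x,y,125),v=150); print(ctrl.get_time(),ctrl.get_eef_pos())
c=ctrl.capture("wrist"); save(c,"pre2",None,1.56); c=ctrl.capture("scene"); save(c,"pre2s",(130,150,290,290),4)
E
```

```text
7.15 [ 621.02456512 -232.13718585  200.1907208 ] 44.978928268341654 [0.61444426 0.59141757 0.35282981]
7.85 [ 621.17272506 -233.27545905  126.20483987]
```

View pics/pre2.png

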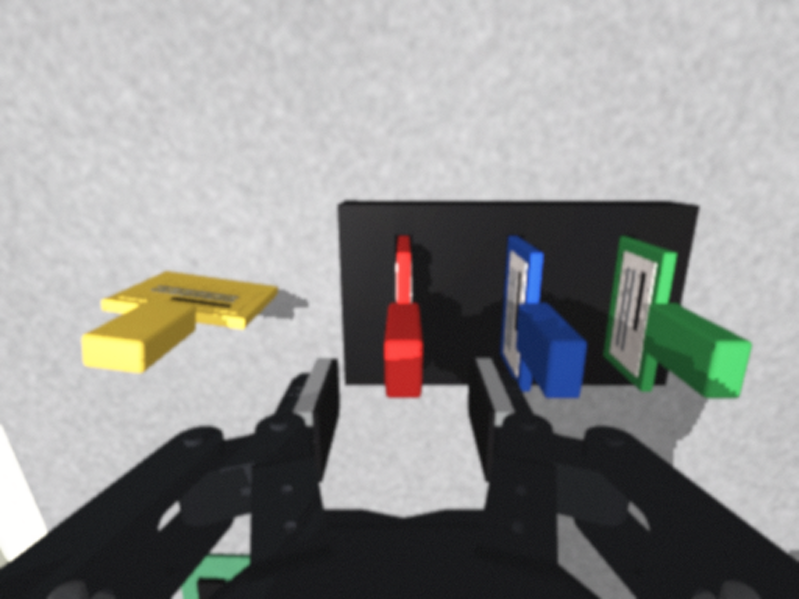

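View pics/pre2s.png

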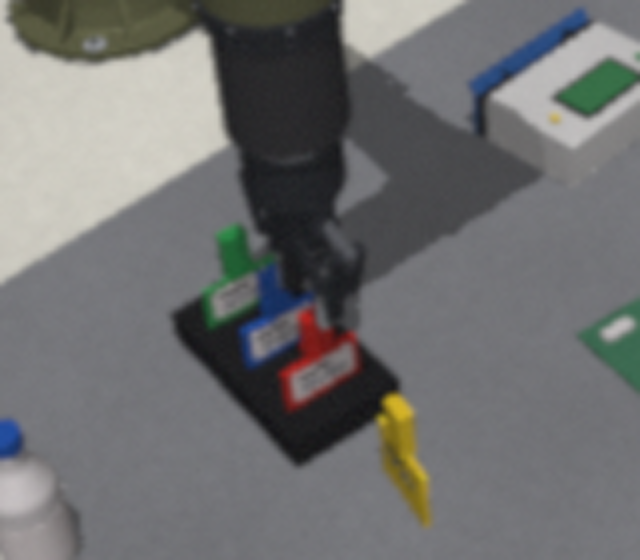

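The fingers straddle the red tab evenly (inner faces at columns 337 and 470, tab centred at 404), and the blue tab is clear of the right finger. Descending and gripping.

```bash
python3 - <<'E'
from shot import *
x,y=620.7,-233.2
print(ctrl.move_linear((x,y,79),v=80,contact_N=10)); ctrl.dwell(.1); print(ctrl.get_time(),ctrl.get_eef_pos(),ctrl.get_force())
ctrl.command_gripper(0); ctrl.dwell(.1); print(ctrl.get_opening(),ctrl.get_eef_pos(),ctrl.get_force())
print(ctrl.move_linear((x,y,170),v=120)); print(ctrl.get_time(),ctrl.get_eef_pos(),ctrl.get_opening(),ctrl.get_force())
c=ctrl.capture("wrist"); save(c,"held",None,1.56); pickle.dump(c,open("held.pkl","wb")); c=ctrl.capture("scene"); save(c,"helds",(130,150,290,290),4)
E
```

```text
False
8.775 [ 621.12577745 -233.32139529   79.84787974] [-0.57607191  0.78855059  0.45043527]
13.428131903544891 [ 621.0134622  -233.24989095   79.54862835] [1.10004325 0.07591441 3.0921448 ]
False
10.1583 [ 620.2296317  -232.94053364  168.65468294] 13.192041052670703 [-0.12925101 -0.76061817 -1.00288586]
```

View pics/held.png

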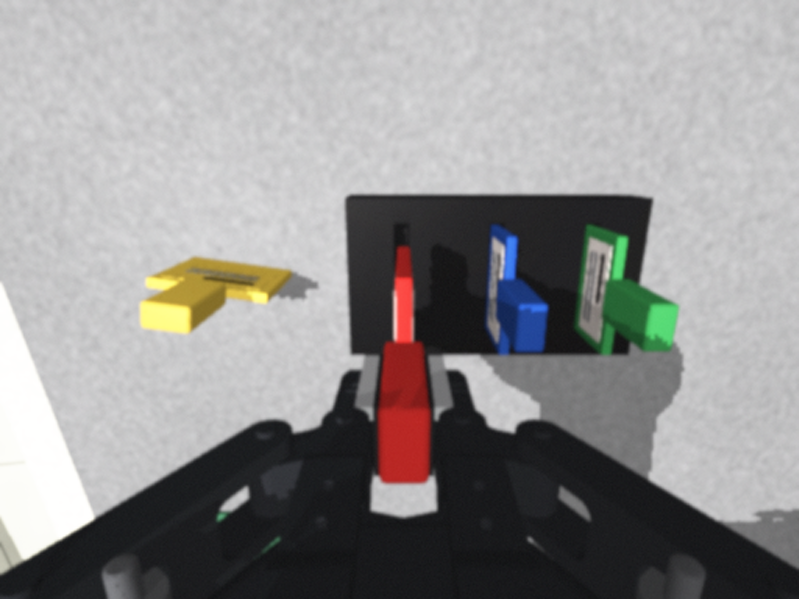

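View pics/helds.png

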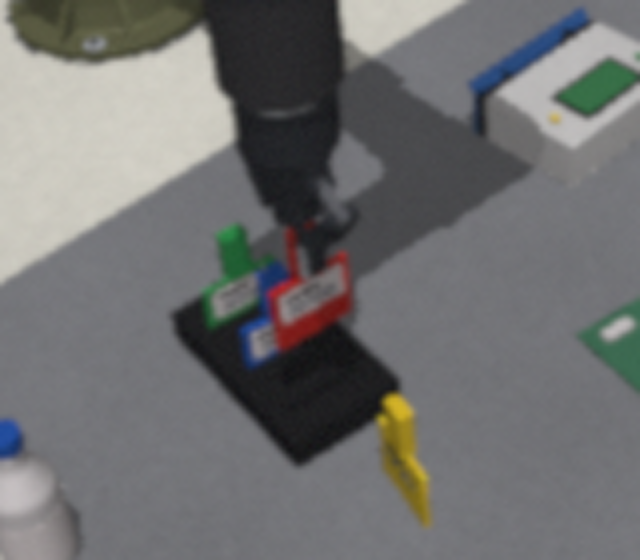

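Red is held at opening 13 mm, upright, and green and blue are undisturbed. I'll lift above the other tabs, move over the slot and re-measure the holder against the slot.

```bash
python3 - <<'E'
from shot import *
ctrl.move_linear((620.7,-233.2,215),v=150)
ctrl.move_pose((467.2,194.3,215),quat(0.021,-1))
ctrl.move_linear((467.2,194.3,142),v=150); ctrl.dwell(.2)
print(ctrl.get_time(),ctrl.get_eef_pos(),ctrl.get_opening(),ctrl.get_force())
for n in("wrist","top","scene"):
    c=ctrl.capture(n); pickle.dump(c,open("ov_"+n+".pkl","wb")); 
    save(c,"ov_"+n,{"wrist":None,"top":(155,165,245,245),"scene":(220,110,320,200)}[n],{"wrist":1.56,"top":7,"scene":7}[n])
E
```

```text
13.2083 [467.71670846 194.60992898 143.32974781] 13.269482393079867 [ 0.45963269 -0.65400332 -1.38111333]
```

View pics/ov_wrist.png

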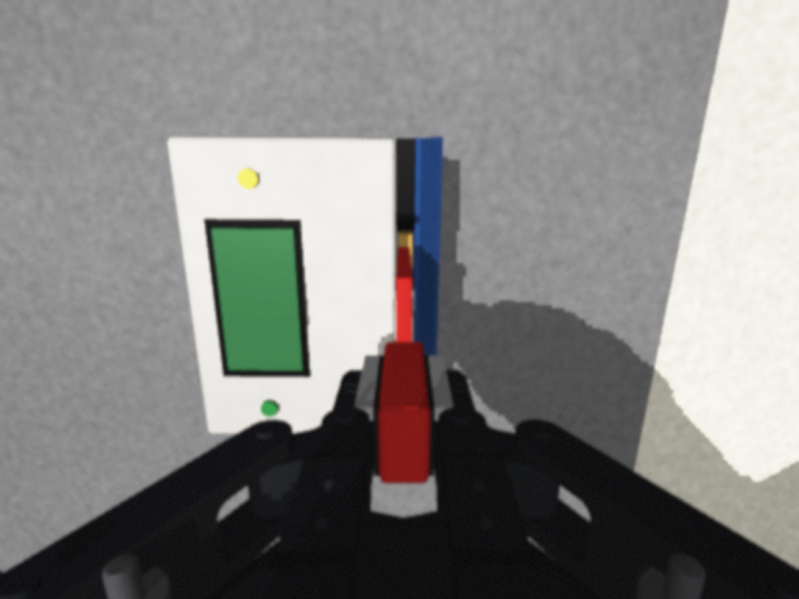

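View pics/ov_scene.png

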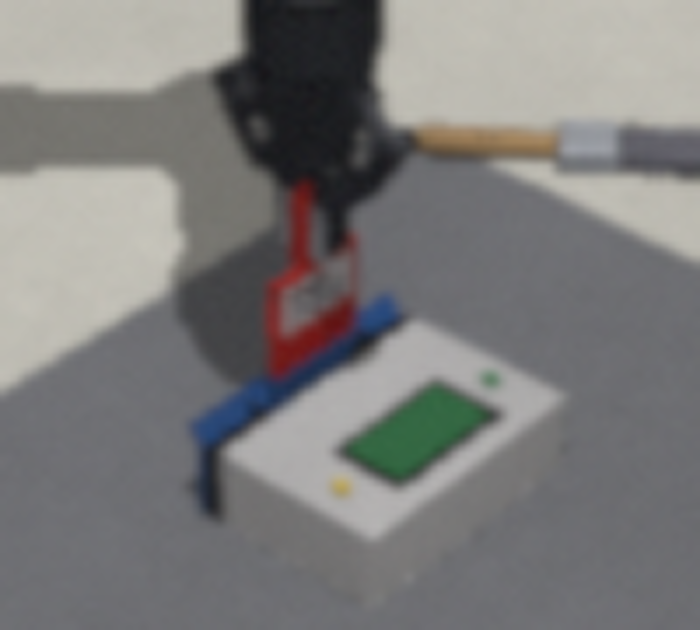

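View pics/ov_top.png

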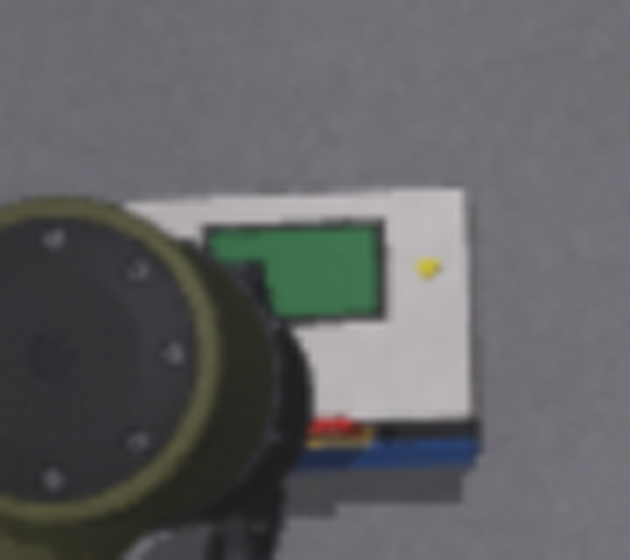

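The plate (columns 397–412) sits over the slot (396–415) and is parallel to it, about 0.5 mm off centre. I'll lower gently with contact detection.

```bash
python3 - <<'E'
from shot import *
X,Y=466.7,194.0
print(ctrl.move_linear((X,Y,127),v=80,contact_N=6)); ctrl.dwell(.2)
print(ctrl.get_time(),ctrl.get_eef_pos(),ctrl.get_force())
c=ctrl.capture("wrist"); save(c,"low",(200,60,320,240),4)
print(ctrl.move_linear((X,Y,103),v=40,contact_N=6)); 
print(ctrl.get_time(),ctrl.get_eef_pos(),ctrl.get_force(),ctrl.get_torque())
c=ctrl.capture("wrist"); save(c,"low2",(200,60,320,240),4); c=ctrl.capture("scene"); save(c,"low2s",(220,110,320,200),6)
E
python3 -c "
import cv2,numpy as np
cv2.imwrite('pics/lows.png',cv2.resize(np.hstack([cv2.imread('pics/low.png')[:600],cv2.imread('pics/low2.png')[:600]]),None,fx=.8,fy=.8))"
```

```text
False
13.9 [466.83892554 194.05245945 127.28208092] [-0.418166   -0.07453337 -0.21050195]
False
14.7 [466.82414474 194.05088843 103.21011649] [-0.52431367 -0.80658859 -0.3685667 ] [-0.00901992 -0.03932561  0.00605182]
```

View pics/lows.png

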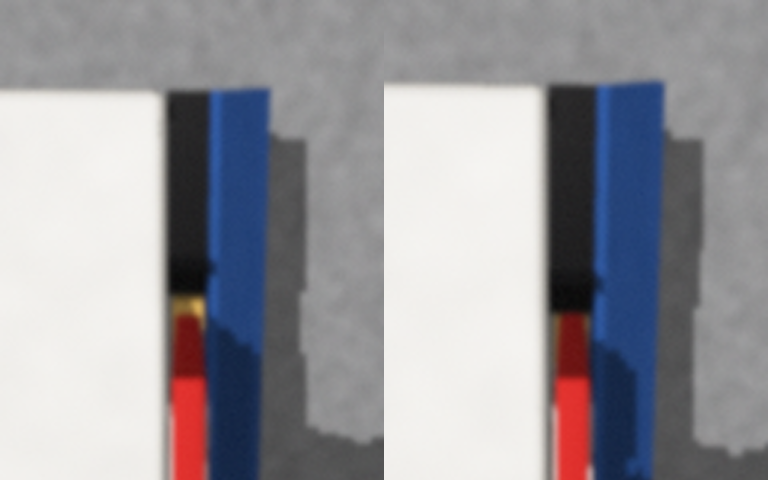

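View pics/low2s.png

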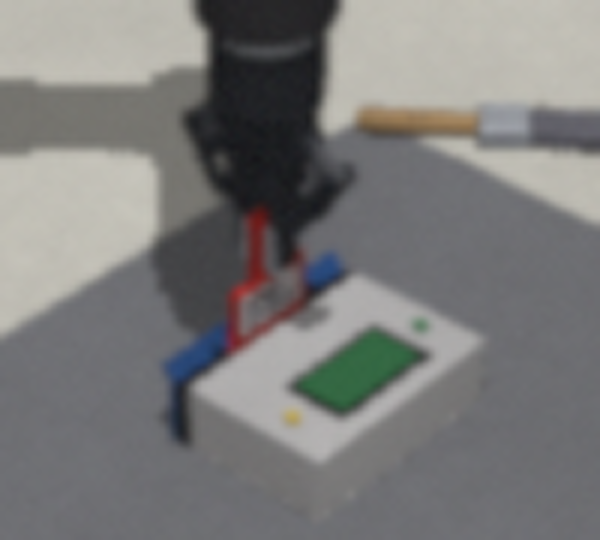

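The plate is in the slot (foot about 34 mm) with no side force and brass visible on both sides of it. Now I'll press in small steps, reading the force.

```bash
python3 - <<'E'
from shot import *
X,Y=466.7,194.0
z=103
for z in (99,96,94,92,91,90,89.5,89,88.5,88,87.5,87,86.5,86):
    h=ctrl.move_linear((X,Y,z),v=20,contact_N=8); ctrl.dwell(.12)
    f=np.mean([ctrl.get_force() for _ in range(3)],axis=0); p=ctrl.get_eef_pos()
    print(z,h,round(ctrl.get_time(),2),p.round(2),f.round(2),round(ctrl.get_opening(),2))
    if f[2]>14 or h: break
c=ctrl.capture("wrist"); save(c,"dn",(200,60,320,240),4); c=ctrl.capture("scene"); save(c,"dns",(220,110,320,200),6)
E
```

```text
99 False 15.27 [466.74 193.99  99.04] [-0.77 -0.04 -1.51] 13.13
96 False 15.68 [467.03 194.17  96.56] [0.52 0.85 3.09] 13.26
94 False 16.05 [466.98 194.12  94.34] [0.69 0.48 3.86] 13.28
92 False 16.42 [467.   194.12  92.49] [1.2  0.25 5.96] 13.24
91 False 16.78 [467.03 194.14  91.61] [-0.21 -0.37  5.68] 12.98
90 False 17.15 [467.04 194.16  90.72] [ 0.   -0.35  6.08] 13.52
89.5 False 17.52 [467.04 194.16  90.27] [-0.39  0.6   5.96] 13.08
89 False 17.88 [467.04 194.15  89.81] [ 0.06 -0.36  6.71] 13.39
88.5 False 18.25 [467.1  194.14  89.49] [-0.33  0.89  7.21] 13.36
88 False 18.62 [467.16 194.14  89.45] [-0.88  0.29 10.4 ] 12.92
87.5 False 18.98 [467.21 194.19  89.44] [-2.57 -0.29 12.16] 13.85
87 False 19.35 [467.27 194.19  89.4 ] [-3.01 -0.74 13.97] 13.38
86.5 False 19.72 [467.33 194.19  89.39] [-4.68 -0.68 16.5 ] 13.36
```

A clear stop at TCP z 89.4: z stays fixed while force rises 7→16 N. That matches the predicted home height of 89.5. A quick look before handing in.

```bash
python3 - <<'E'
from shot import *
ctrl.dwell(.5); print(ctrl.get_time(),ctrl.get_eef_pos(),ctrl.get_force(),ctrl.get_opening())
c=ctrl.capture("top"); save(c,"fin_top",(150,110,410,285),3); a=cv2.imread("pics/dn.png");b=cv2.imread("pics/dns.png")
cv2.imwrite("pics/fin.png",cv2.resize(np.hstack([a[:540],b]),None,fx=.7,fy=.7))
E
```

```text
20.3167 [467.33322366 194.18818741  89.37416784] [-5.22942913 -1.28280867 16.81758477] 13.27734424807508
```

View pics/fin.png

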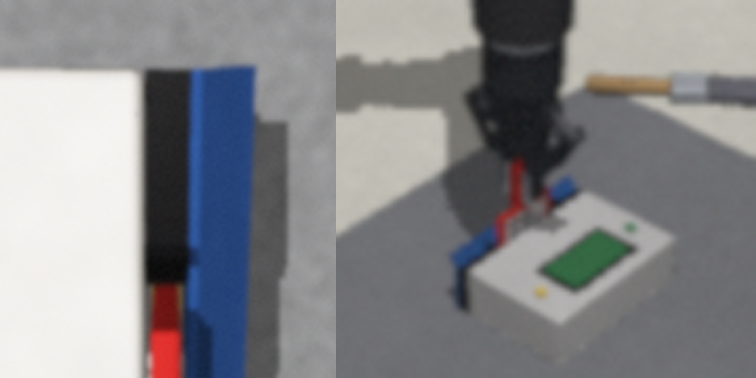

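View pics/fin_top.png

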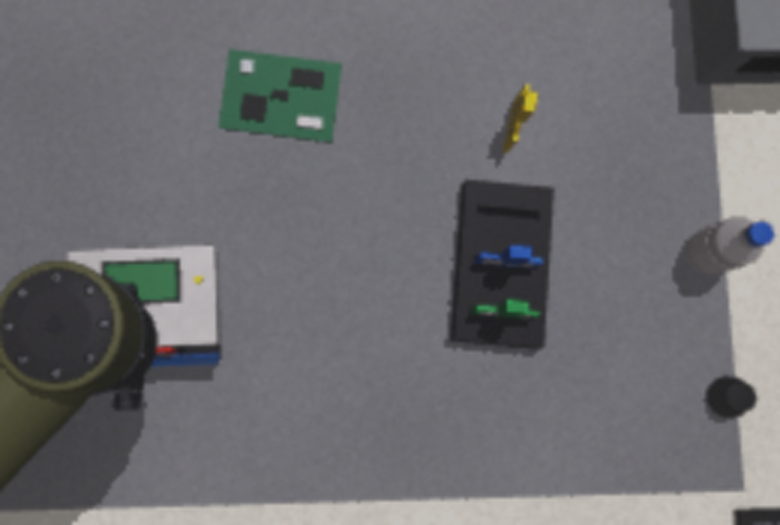

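The red holder is down in the slot behind the lip (left picture, plate at about (167,330)). In the top view the red slot in the rack is empty at (508,211), and blue, green, the board and the bystanders have not moved. Handing in.

```bash
python3 - <<'E'
from cell import ctrl
ctrl.job_done(); print(ctrl.get_time(),ctrl.get_eef_pos(),ctrl.get_force(),ctrl.get_opening())
E
```

```text
the job is handed in; nothing more can be done
the job is handed in; nothing more can be done
```

The red label holder is in the reader's slot, pressed down to its stop and still held there. I handed the job in at about 20.4 s of the 42 s allowed.

- **Grasp:** I measured the holder with the wrist camera from two places. That put its foot 10.2 mm above the table, turned -0.119 rad, and the top and scene views agreed. I gripped it by the tab and lifted it clear of the other holders.
- **Insertion:** The plate entered the slot with under 1 N of side force. Upward force began between TCP z 99 and 96 mm, where I expected the contact bar. It rose to about 7 N, and the stop came at 89.4–89.5 mm, against 89.5 predicted.
- **Last checks:** The push was steady at about 17 N and the grip opening about 13.3 mm. The top view shows blue and green still in the rack and nothing visibly moved in the part of the table it covered.
- **What disagreed:**
  - A sideways force of about 5 N built up in the final press, so the plate may lean lightly on one side of the slot.
  - The reader's box measured about 2% narrower in the images than the stated size. The slot centre still agreed to about 1.5 mm between features.
  - The contact bar's travel can't be read directly, so "fully down" rests on the force and height readings.
  - The readings I tried to take after handing in were not available.

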